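# Arm the programmer and hold a module down on its contacts

### The arm

A 7-joint arm with a two-finger parallel gripper is mounted at the origin on the work surface. World frame = base frame: x ahead of the robot, y to its left, z up, the work surface at z = 0. Lengths are in m, angles in rad, forces in N, time in s.
With the tool pointing down it reaches from about 0.4 to 0.85 m from the base axis. Payload 4.5 kg.
Tool frame: the origin (TCP) lies midway between the tips of the shut fingers; the grasp point (between the pads) lies 19 mm behind it; z points along the fingers, y is the direction in which the jaws open and shut (so a half turn about z gives the same grasp; the last joint's range is limited). The gripper opens to 88 mm and grips with 3 to 60 N. Pads are 18 mm wide; open, the fingers measure 123 mm over their backs; the gripper's body (75 mm by 187 mm) begins 45 mm behind the grasp point.
Start: joints at [1.229, 0.689, -0.195, 1.565, 0.157, 0.902, -0.215], TCP at [0.229, -0.581, 0.239] pointing down, gripper open.
Joint ranges: [-3.01, 3.01], [-0.46, 2.08], [-1.47, 1.51], [0.13, 2.56], [-1, 4.14], [0.04, 2.09], [-2.66, 2.66]. Speed limits (rad/s): [2.57, 2.57, 3.14, 3.14, 3.14, 3.14, 3.14].

### API

Orientations are given as a unit quaternion [x, y, z, w].
In Python, from plant import get_state, snapshot, finish_job, find_in gives the robot as it stands.
- The arm moves only by the shell command python3 -m creep 'ROWS' [OPENING] [FORCE]. ROWS is JSON, one flat list of numbers, 6 for each row, row after row: the shift along the tool's x, y, z in mm, then the turn, a rotation vector about the tool's x, y, z in degrees. In form: [tx, ty, tz, wx, wy, wz, tx, ty, tz, wx, wy, wz, ...]. A call has 1 to 5 rows; each row shifts and turns the pose as measured when the row begins, along the tool's axes as they then stand; what a row does not reach is not made up. A row lasts 1/12 s, in which the tool goes at most 41.7 mm and 7.16 degrees, less where a joint would pass 70% of its speed; a pose out of reach is approached as far as the arm can. A call is refused whole if a number of a shift passes 41.7 or a number of a turn 7.16, either way. A call with a gripper value outside its range is refused whole. OPENING is the finger opening in mm, from 0 to 88.1, set as the call begins (- or left out, the last holds). The fingers move at their own pace and stop on an object; FORCE is the grip in N (left out, the last holds). Time passes only in rows, so rows that do not move let the fingers close. It gives the time, the measured TCP pose, the force and the opening at its end, in the units of the state.
- get_state(): the state, without advancing time (a new reading comes with each control period).
- snapshot(name): name is "scene" or "top" or "wrist"; returns a dict with "color" (420x560x3 uint8, red, green, blue), "intrinsics" (3x3 intrinsics, pixels), "extrinsics" (4x4, takes a point from world to camera coordinates). Camera axes: x right, y down, z forward; pixel columns grow to the right and rows downward; lengths in m; the calibration is good to about 2 mm. A picture is of the moment at which its call begins. There is no depth.
- finish_job(): hands the job in, once; it reports no verdict.
Trained networks look in the newest picture that a camera, given by its name, has taken for a name from the list of things; names that differ only in an ending like _2 or _b are one class to them, and where a whole thing is asked for, a point or a joint stands for the part that bears it (a point fixed in the world has none). Each returns a list of dicts, best first, with "score" (0 to 1); they miss things now and then, are a little off and sometimes report something else, mostly with a low value. They report only what shows in the picture. A call takes as long as a camera call. They do not tell look-alikes from the thing itself.
- find_in(thing, camera): "xy" ([column, row] in pixels, amid what is visible of it).
The state is a dict: "clock": time; "q": joint angles; "qd": joint speeds; "joint_torque": joint torques, N m; "tool_pos": TCP position; "eef_rot": TCP orientation; "contact_force": force on the tool from outside, world axes, zero at the start; "moment": the same for the moment, N m; "opening": opening from 0.0 (shut) to 1.0 (fully open).
Only numpy, scipy, OpenCV 4.12 (cv2) and the standard library are available. Lean on these libraries where they do the work, as an engineer would, in place of code of your own. Each camera call takes 0.05 s, during which the arm holds its last target.

### The job

The last power module in the top tray needs its firmware. Arm the programmer with its blue, yellow and green keys, one at a time in that order and never the red one; then fetch the module from the tray, set it in the programming nest with its white connector at the white-striped end, and push it straight down against the sprung contact head until the board sits level on both steel stop bars. The job ends holding: finish with the gripper still pressing the module firmly on the stops, without forcing it, and leave the other things on the bench where they are.

Things in the scene. Friction and masses are not known exactly. Their poses are not given: they have to be found in the camera images.
- programmer: fixed grey instrument box 150 x 130 x 40 mm (x, y, z) with a dark display on its top at the +x end and four round coloured keys 52 mm apart in a square; origin: centre of its underside, z up
- key_blue_top (a point): centre of the top face of the blue key, a round cap 24 mm across, 62 mm above the table and standing 10 mm out of a black collar 40 mm across; it is pushed straight down
- key_yellow_top (a point): centre of the top face of the yellow key, a round cap 24 mm across, 62 mm above the table and standing 10 mm out of a black collar 40 mm across; it is pushed straight down
- key_green_top (a point): centre of the top face of the green key, a round cap 24 mm across, 62 mm above the table and standing 10 mm out of a black collar 40 mm across; it is pushed straight down
- key_red_top (a point): centre of the top face of the red key, a round cap 24 mm across, 62 mm above the table and standing 10 mm out of a black collar 40 mm across; it is pushed straight down
- key_blue (a joint): travel of the blue key in m: 0 up, 0.006 fully down (springs back; 1.5 N to start, 5 N fully down); it counts as pressed beyond 0.004
- key_yellow (a joint): travel of the yellow key in m: 0 up, 0.006 fully down (springs back; 1.5 N to start, 5 N fully down); it counts as pressed beyond 0.004
- key_green (a joint): travel of the green key in m: 0 up, 0.006 fully down (springs back; 1.5 N to start, 5 N fully down); it counts as pressed beyond 0.004
- key_red (a joint): travel of the red key in m: 0 up, 0.006 fully down (springs back; 1.5 N to start, 5 N fully down); it counts as pressed beyond 0.004
- nest: fixed programming nest: dark anodised base plate 150 x 120 mm, top 25 mm above the table, with the sprung contact head in its middle, a steel stop bar on either side of it, four light grey corner guides, a white stripe across its +x end and a black cable header (12 x 40 mm, top 36 mm above the table) at its -x end. Origin: centre of the underside, z up, x to the striped end
- nest_guides (a point): centre of the mouth of the four L-shaped corner guides, 54 mm above the table. They frame 63 x 43 mm (x, y) for the 60 x 40 mm board, upright to 48 mm above the table, then flaring outward at 45 degrees to 54 mm. Between the guides of each long side (+y, -y) is a gap 40 mm wide for a finger; axes as the nest's
- nest_seat (a point): centre of the nest at the level of the tops of the stop bars, 37 mm above the table: the module's origin comes here when it is pressed home; axes as the nest's
- stop_bars: the two fixed steel bars (8 mm in x, 36 mm in y, tops 37 mm above the table) 25 mm to either side of the nest's middle along its x, on which the pressed board stops; origin: nest middle, 25 mm above the table
- contact_head (a joint): how far the sprung contact head (orange plate 24 x 34 mm with a small black block carrying ten gilt pins) is pushed down, in m: 0 at rest, when its pins end 44 mm above the table; 0.007 when the board meets the stop bars. The spring pushes up with 3 N at rest and about 7 N at the stops
- module: loose power module of about 90 g: green board 60 x 40 x 3 mm (x, y, z), a bright metal-cased block 34 x 25 x 28 mm on its middle (top 31 mm above the underside), white connector at the +x end. Origin: centre of the board's underside, z up, x to the connector. Lies flat in the top tray; grip the block across y (25 mm), fingertips staying above the board. Yaw within 1.2 rad of the nest's
- module_connector (a point): top of the module's white connector (8 x 22 x 9 mm, x, y, z), 24.5 mm from the module's middle along its +x, 12 mm above its underside
- trays: fixed stack of three black conductive trays, 180 x 140 mm (x, y); the top tray's floor is 42 mm and its rim 48 mm above the table; rim 5 mm thick; origin: centre of the underside
- tip_jar: bystander: glass jar 68 mm across with a steel funnel in its mouth, 82 mm across at the top, 119 mm high; origin: centre of the underside
- iron_stand: bystander: soldering iron stand with a dark base 150 x 75 mm and a wooden-handled iron sloping up to its +x end, about 140 mm high; origin: centre of the underside
- gauge: bystander: chrome dial thickness gauge lying flat, 58 mm dial, about 130 mm long and 20 mm high; origin: under the dial
- flux_bottle: bystander: amber flux bottle 42 mm across, 105 mm high; origin: centre of the underside
- solder_spool: bystander: metal solder spool 56 mm across, 46 mm high, standing on its flange; origin: centre of the underside
- tip_cleaner: bystander: blue tin of brass wool 66 mm across, 41 mm high; origin: centre of the underside
Mind the look-alikes: they are no part of the job. Leave any pink or purple look-alike of the nest alone.

How it is judged:
By the outcome, as a careful person would: the job done as asked, in the order asked, and still so for the second after the job is handed in, while the arm keeps its last pose, push and grip.
It also fails if it takes over 51 s, if anything falls off the work surface, if the arm or the gripper's body presses on something with over 40 N, if the wrist force passes 120 N, or if a joint passes its speed limit or range.

## Working session

There is one attempt and no reset: what is moved stays moved. The work goes in short steps, Python scripts to look and compute and a shell command to move; the robot and the scene stay as the last step left them, time stands still between calls to the robot, and variables do not carry over. Pictures are saved under pics/ and viewed, and the job is handed in when it is done.

```bash
ls; mkdir -p pics
python3 - <<'E'
from plant import *
import cv2
print(get_state())
for n in ["scene","top","wrist"]:
    s=snapshot(n); cv2.imwrite(f"pics/{n}0.png",s["color"][:,:,::-1])
    print(n,s["intrinsics"],s["extrinsics"])
E
```

```text
pics
{'clock': 0.0, 'q': array([ 1.22878589,  0.68999257, -0.19448561,  1.56633937,  0.15728334,
        0.90250377, -0.21509709]), 'qd': array([-0.00040669,  0.00100484, -0.00166459, -0.00010673, -0.00065004,
       -0.00019203,  0.00016453]), 'joint_torque': array([ 4.61550972e-04, -5.27552640e+01, -1.26681738e+00, -1.53428060e+01,
       -5.26869670e-02,  6.64673396e-03,  1.51460144e-04]), 'tool_pos': array([ 0.22910105, -0.58081325,  0.2379052 ]), 'eef_rot': array([ 9.82392184e-01,  1.86828094e-01, -2.41275711e-04, -8.95582136e-04]), 'contact_force': array([ 0.67207119, -0.78556491,  0.21688987]), 'moment': array([0.00866571, 0.02903833, 0.0322549 ]), 'opening': 1.000682677073508}
scene [[455.95037905   0.         283.52072733]
 [  0.         455.95037905 211.46901547]
 [  0.           0.           1.        ]] [[-0.05796611  0.99823968 -0.01254898  0.02019383]
 [ 0.64680203  0.02797771 -0.76214459 -0.2940114 ]
 [-0.76045188 -0.05229526 -0.64728521  1.73989499]
 [ 0.          0.          0.          1.        ]]
top [[424.27251106   0.         276.82319368]
 [  0.         424.27251106 214.86137159]
 [  0.           0.           1.        ]] [[-6.46851553e-03 -9.99977862e-01 -1.56019584e-03  2.80188443e-02]
 [-9.86873774e-01  6.63550396e-03 -1.61357131e-01  5.45138038e-01]
 [ 1.61363912e-01  4.95975246e-04 -9.86894848e-01  1.11486412e+00]
 [ 0.00000000e+00  0.00000000e+00  0.00000000e+00  1.00000000e+00]]
wrist [[314.90898017   0.         281.70378947]
 [  0.         314.90898017 205.66888896]
 [  0.           0.           1.        ]] [[ 0.3660351  -0.93060038 -0.00111189 -0.62310788]
 [-0.89820808 -0.35360616  0.26112245 -0.03518843]
 [-0.24339383 -0.09458128 -0.96530504  0.38877942]
 [ 0.          0.          0.          1.        ]]
```

View pics/scene0.png

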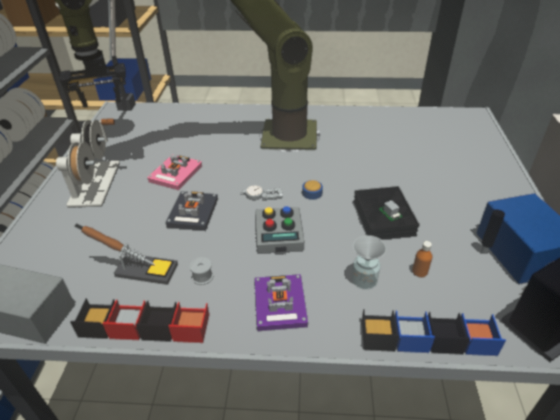

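View pics/top0.png

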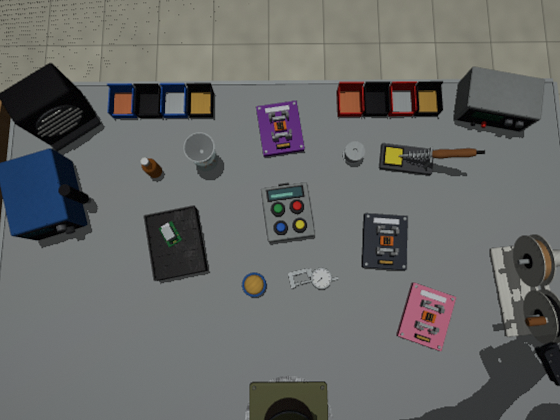

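View pics/wrist0.png

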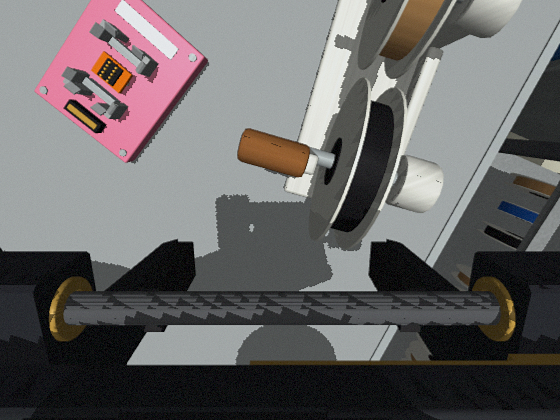

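```bash
cat > h.py <<'E'
import numpy as np, cv2
from plant import *
from scipy.spatial.transform import Rotation as R
def ray(s,uv):
    K,E=s["intrinsics"],s["extrinsics"]; d=E[:3,:3].T@np.linalg.inv(K)@np.array([uv[0],uv[1],1.]); c=-E[:3,:3].T@E[:3,3]; return c,d
def onz(s,uv,z):
    c,d=ray(s,uv); return c+d*(z-c[2])/d[2]
def proj(s,p):
    p=s["extrinsics"][:3,:3]@np.array(p)+s["extrinsics"][:3,3]; q=s["intrinsics"]@p; return q[:2]/q[2]
def tri(a,ua,b,ub):
    c1,d1=ray(a,ua);c2,d2=ray(b,ub);d1/=np.linalg.norm(d1);d2/=np.linalg.norm(d2)
    t=np.linalg.lstsq(np.c_[d1,-d2],c2-c1,rcond=None)[0];p,q=c1+t[0]*d1,c2+t[1]*d2
    return (p+q)/2,np.linalg.norm(p-q)
def crop(s,c,w,h,k,name):
    x0,y0=int(c[0]-w/2),int(c[1]-h/2); im=s["color"][y0:y0+h,x0:x0+w,::-1]
    cv2.imwrite(name,cv2.resize(im,None,fx=k,fy=k,interpolation=cv2.INTER_CUBIC)); return x0,y0
def go(p,yaw=None):
    """rel. shift in tool axes (mm), rot vector deg to tool-down with tool x at yaw"""
    s=get_state(); r=R.from_quat(s["eef_rot"]); d=r.inv().apply(np.array(p)-s["tool_pos"])*1000
    x=r.as_matrix()[:,0]; y0=np.arctan2(x[1],x[0])
    if yaw is None: yaw=y0
    t=R.from_euler('z',yaw)*R.from_euler('x',np.pi)
    print("clk",s["clock"].round(2) if hasattr(s["clock"],'round') else s["clock"],"pos",s["tool_pos"].round(4),"yaw",y0.round(3),"shift",d.round(1),"turn",np.degrees((r.inv()*t).as_rotvec()).round(2),"F",s["contact_force"].round(1))
E
python3 - <<'E'
from h import *
S={n:snapshot(n) for n in("top","scene")}
for t in ["key_blue_top","key_yellow_top","key_green_top","key_red_top","nest","nest_guides","nest_seat","module","module_connector"]:
    f={n:find_in(t,n) for n in S}
    for n in S:
        print(t,n,[(np.round(d["xy"],1),round(d["score"],2)) for d in f[n][:4]])
    if "key" in t:
        for n in S:
            if f[n]: print("   ",onz(S[n],f[n][0]["xy"],.062).round(4))
crop(S["top"],(288,212),80,80,8,"pics/prog.png");print(288-40,212-40)
crop(S["top"],(386,241),70,70,8,"pics/nest.png");print(386-35,241-35)
crop(S["top"],(170,235),60,60,10,"pics/mod.png");print(140,205)
E
```

```text
key_blue_top top [(array([411.4, 156.2]), 0.53), (array([280. , 226.1]), 0.5), (array([152.6, 168. ]), 0.24)]
key_blue_top scene [(array([289.3, 211. ]), 0.61)]
    [ 0.7034 -0.3468  0.062 ]
    [0.5244 0.0275 0.062 ]
key_yellow_top top [(array([298. , 225.9]), 0.61), (array([381.6, 239.5]), 0.3), (array([413.6, 154.8]), 0.3), (array([354.6, 150.7]), 0.18)]
key_yellow_top scene [(array([192.7, 211.8]), 0.56), (array([268.5, 211.5]), 0.37)]
    [ 0.5121 -0.0321  0.062 ]
    [ 0.5398 -0.248   0.062 ]
key_green_top top [(array([277.5, 209.9]), 0.37)]
key_green_top scene [(array([286.6, 221.3]), 0.48)]
    [0.556  0.0225 0.062 ]
    [0.5689 0.0221 0.062 ]
key_red_top top []
key_red_top scene [(array([191. , 209.7]), 0.21)]
    [ 0.5308 -0.2548  0.062 ]
nest top [(array([381.9, 240.3]), 0.94), (array([280.5, 125.8]), 0.79), (array([426.1, 313.7]), 0.69)]
nest scene [(array([195. , 213.9]), 0.89), (array([281.8, 301.3]), 0.89), (array([175.7, 172. ]), 0.81)]
nest_guides top [(array([278.5, 125.6]), 0.93), (array([383.4, 239.7]), 0.6)]
nest_guides scene [(array([193.3, 208.6]), 0.87), (array([281.6, 301. ]), 0.6), (array([175.5, 172.9]), 0.58)]
nest_seat top [(array([277.5, 127. ]), 0.85), (array([422.4, 317.1]), 0.66)]
nest_seat scene [(array([190.2, 210.6]), 0.7), (array([279. , 303.7]), 0.67), (array([176.1, 171.8]), 0.56), (array([258.3, 194.1]), 0.4)]
module top [(array([171.2, 231.3]), 0.61)]
module scene [(array([390. , 211.6]), 0.71), (array([191.2, 201.4]), 0.71)]
module_connector top [(array([172. , 232.9]), 0.84)]
module_connector scene [(array([391.8, 210.1]), 0.69)]
248 172
351 206
140 205
```

View pics/prog.png

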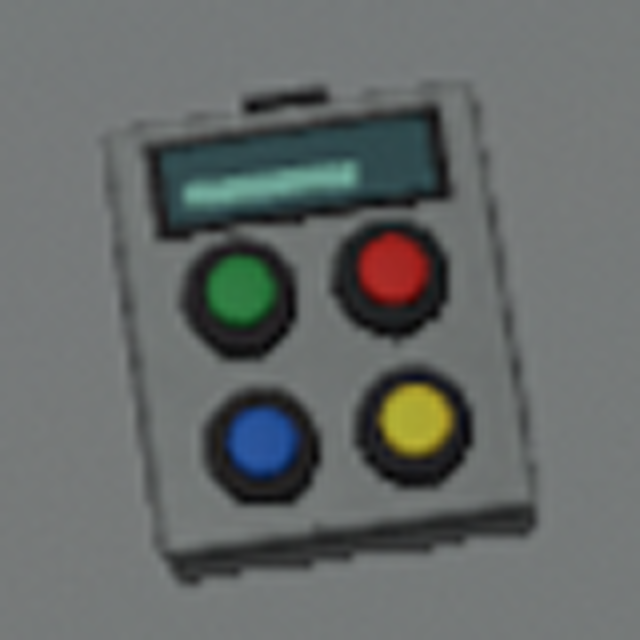

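View pics/nest.png

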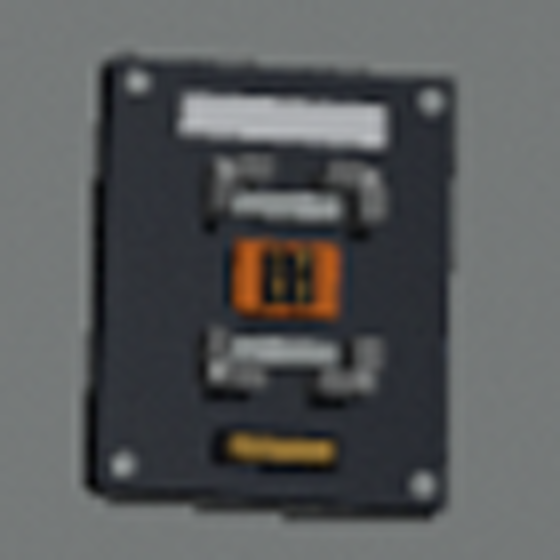

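View pics/mod.png

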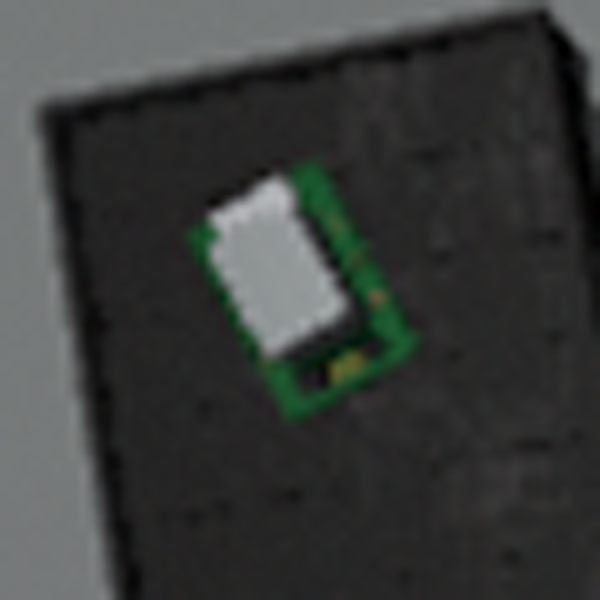

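Run:
```python
from h import *
s=snapshot("top"); s2=snapshot("scene")
def cen(s,c,hue,smin=110,r=12,vmin=60):
    hsv=cv2.cvtColor(s["color"],cv2.COLOR_RGB2HSV); x0,y0=int(c[0]-r),int(c[1]-r); p=hsv[y0:y0+2*r,x0:x0+2*r].astype(int)
    m=(np.abs((p[...,0]-hue+90)%180-90)<12)&(p[...,1]>smin)&(p[...,2]>vmin)
    ys,xs=np.nonzero(m); return np.array([xs.mean()+x0,ys.mean()+y0]),len(xs)
K={}
for n,c,hue,c2 in [("green",(278,208),65,(290,223)),("red",(297,206),0,(269,225)),("blue",(281,227),110,(286,212)),("yellow",(300,224),29,(268,212))]:
    a,na=cen(s,c,hue,r=8); b,nb=cen(s2,c2,hue,r=7)
    K[n]=onz(s,a,.062); print(n,a.round(1),na,K[n].round(4),b.round(1),nb,onz(s2,b,.062).round(4),"tri",[np.round(v,4) for v in tri(s,a,s2,b)])
for a,b in [("green","red"),("blue","yellow"),("green","blue"),("red","yellow")]: print(a,b,np.linalg.norm(K[a]-K[b]))
f=lambda x,y,o,k:((x+.5)/k-.5+o[0],(y+.5)/k-.5+o[1])
o=(351,206)
A=onz(s,f(287,205,o,8),.037);B=onz(s,f(287,350,o,8),.037);print("bars",A,B,np.linalg.norm(A-B),(A+B)/2,np.arctan2(*(A-B)[1::-1]))
cs=[onz(s,f(*u,o,8),.025) for u in [(110,60),(455,80),(445,505),(95,490)]]
print("plate",np.mean(cs,0),[np.linalg.norm(cs[i]-cs[i-1]) for i in range(4)])
d=cs[0]-cs[3]+cs[1]-cs[2];e=cs[0]-cs[1]+cs[3]-cs[2];print("yaw",np.arctan2(d[1],d[0]),np.arctan2(-e[0],e[1]))
st=onz(s,f(284,118,o,8),.025);print("stripe",st,"header",onz(s,f(282,448,o,8),.036))
sc=[onz(s,f(*u,o,8),.026) for u in [(138,82),(432,100),(423,485),(123,464)]];print("screws",np.mean(sc,0))
d=sc[0]-sc[3]+sc[1]-sc[2];e=sc[0]-sc[1]+sc[3]-sc[2];print("yaw",np.arctan2(d[1],d[0]),np.arctan2(-e[0],e[1]))
o=(140,205)
cs=[onz(s,f(*u,o,10),.045) for u in [(188,235),(312,158),(420,345),(292,420)]]
print("mod",np.mean(cs,0),[np.linalg.norm(cs[i]-cs[i-1]) for i in range(4)])
d=cs[0]-cs[3]+cs[1]-cs[2];e=cs[0]-cs[1]+cs[3]-cs[2];print("yaw",np.arctan2(d[1],d[0]),np.arctan2(-e[0],e[1]))
tp=[onz(s,f(*u,o,10),.073) for u in [(213,243),(285,205),(348,300),(275,360)]];print("block top",np.mean(tp,0),[np.linalg.norm(tp[i]-tp[i-1]) for i in range(4)])
crop(s2,(192,210),60,50,12,"pics/nest2.png")
crop(s2,(388,212),60,50,12,"pics/mod2.png")
```

```text
green [277.6 207.8] 60 [0.5616 0.0221 0.062 ] [287.9 220.8] 38 [0.5668 0.0256 0.062 ] tri [array([0.5622, 0.0237, 0.0579]), np.float64(0.0033)]
red [296.8 205.2] 64 [ 0.5686 -0.0298  0.062 ] [269.3 222.3] 57 [ 0.5751 -0.0255  0.062 ] tri [array([ 0.5694, -0.0281,  0.0569]), np.float64(0.0038)]
blue [280.3 226.8] 68 [0.5099 0.0153 0.062 ] [286.4 209.6] 42 [0.5185 0.0188 0.062 ] tri [array([0.5107, 0.0168, 0.0554]), np.float64(0.0031)]
yellow [299.5 224.1] 73 [ 0.517  -0.0361  0.062 ] [268.2 210.8] 52 [ 0.5259 -0.0326  0.062 ] tri [array([ 0.5179, -0.035 ,  0.0552]), np.float64(0.003)]
green red 0.052293779682546754
blue yellow 0.05185376067853842
green blue 0.052108221081531306
red yellow 0.051905381720553735
bars [ 0.49930907 -0.27465597  0.037     ] [ 0.4498202  -0.27227293  0.037     ] 0.049546217899251566 [ 0.47456464 -0.27346445  0.037     ] -0.04811594404488186
plate [ 0.47431232 -0.27279064  0.025     ] [np.float64(0.14873336146926694), np.float64(0.11965449328236381), np.float64(0.14678834727203646), np.float64(0.11892563566131206)]
yaw -0.07659746036609792 -0.05738960107090831
stripe [ 0.53112348 -0.27818946  0.025     ] header [ 0.41681885 -0.26924851  0.036     ]
screws [ 0.47440458 -0.27348858  0.026     ]
yaw -0.07883704954841927 -0.07252805018133078
mod [0.49603346 0.31489158 0.045     ] [np.float64(0.058776207822562494), np.float64(0.03907961934556725), np.float64(0.05999060246684347), np.float64(0.03944887367243818)]
yaw 0.5393047269067975 0.5498852543909157
block top [0.49596079 0.31388075 0.073     ] [np.float64(0.03581734025120278), np.float64(0.021256027055928464), np.float64(0.030935859657710525), np.float64(0.024517139266912784)]
```

View pics/nest2.png

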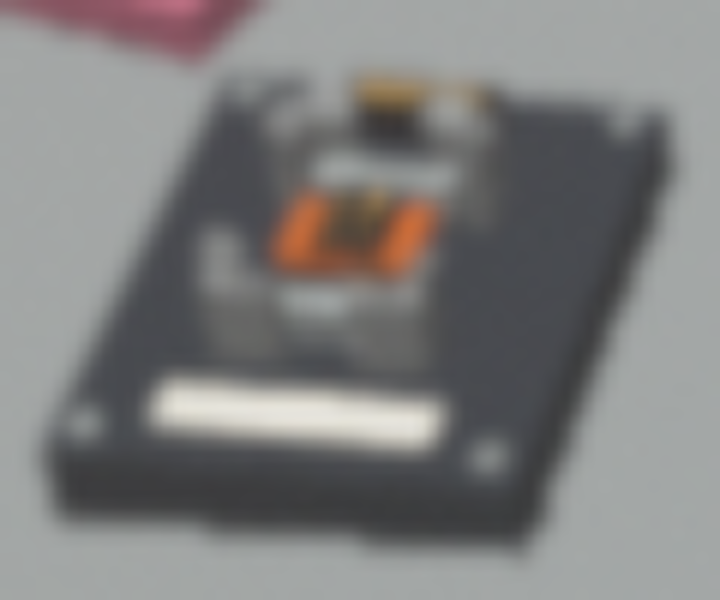

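View pics/mod2.png

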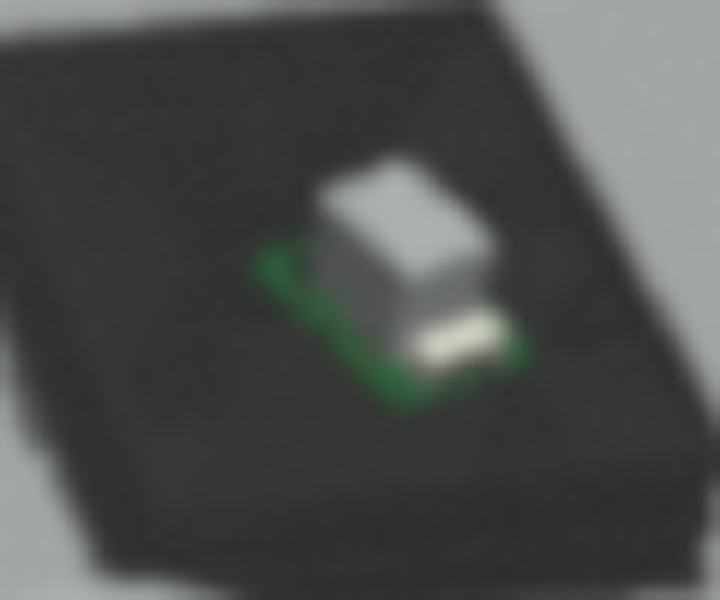

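```bash
python3 -c "
from h import *
go([.511,.0165,.15])"
```

```text
clk 1.25 pos [ 0.2294 -0.5814  0.2387] yaw 0.376 shift [ 481.4 -452.8   88.7] turn [ 0.01 -0.   -0.  ] F [ 0.4  0.4 -0.7]
```

```bash
for i in 1; do python3 -m creep '[28,-26.4,5,0,0,0,28,-26.4,5,0,0,0,28,-26.4,5,0,0,0,28,-26.4,5,0,0,0,28,-26.4,5,0,0,0]' 0 10; done; python3 -c "
from h import *
go([.511,.0165,.15])"
```

```text
clock: 1.67
tool_pos: [0.3084, -0.4137, 0.2125]
eef_rot: [0.984, 0.177, -0.001, 0.006]
contact_force: [1.4, 0.4, -0.1]
opening: 0.645
clk 1.6667 pos [ 0.3084 -0.4137  0.2125] yaw 0.356 shift [ 339.9 -333.5   57.1] turn [0.71 0.22 0.  ] F [ 1.4  0.4 -0.1]
```

```bash
python3 -m creep '[28,-28,5,0,0,0,28,-28,5,0,0,0,28,-28,5,0,0,0,28,-28,5,0,0,0,28,-28,5,0,0,0]' 0 10;  python3 -m creep '[28,-28,5,0,0,0,28,-28,5,0,0,0,28,-28,5,0,0,0,28,-28,5,0,0,0,28,-28,5,0,0,0]'; python3 -c "
from h import *
go([.511,.0165,.15])"
```

```text
clock: 2.08
tool_pos: [0.3946, -0.227, 0.1854]
eef_rot: [0.985, 0.175, 0.001, 0.008]
contact_force: [1.1, -0.2, 0.7]
opening: 0.268
clock: 2.5
tool_pos: [0.4819, -0.0393, 0.158]
eef_rot: [0.985, 0.175, 0.003, 0.009]
contact_force: [1.4, -1.2, -0.2]
opening: 0.005
clk 2.5 pos [ 0.4819 -0.0393  0.158 ] yaw 0.352 shift [ 46.5 -42.5   7.4] turn [ 1.07 -0.19 -0.  ] F [ 1.4 -1.2 -0.2]
```

```bash
python3 -m creep '[23,-21,4,1,0,0,20,-18,4,0,0,0,0,0,0,0,0,0]'
python3 - <<'E'
from h import *
go([.511,.0165,.09],.36)
s=snapshot("wrist"); cv2.imwrite("pics/w1.png",s["color"][:,:,::-1])
t=snapshot("top"); crop(t,(288,212),80,80,8,"pics/t1.png")
for n,p in dict(blue=[.511,.0165,.062],yellow=[.5175,-.0355,.062],green=[.562,.023,.062],red=[.569,-.029,.062]).items(): print(n,proj(s,p))
E
```

```text
clock: 2.75
tool_pos: [0.5142, 0.0272, 0.149]
eef_rot: [0.983, 0.183, 0.005, -0.003]
contact_force: [0.0, 0.7, 0.2]
opening: 0.004
clk 2.75 pos [0.5142 0.0272 0.149 ] yaw 0.367 shift [-7.4  9.  58.9] turn [-0.24 -0.61  0.43] F [0.  0.7 0.2]
blue [294.88958125 220.25937375]
yellow [359.58938872 235.64068768]
green [312.20105344 155.29511894]
red [380.43850185 171.69969151]
```

View pics/w1.png

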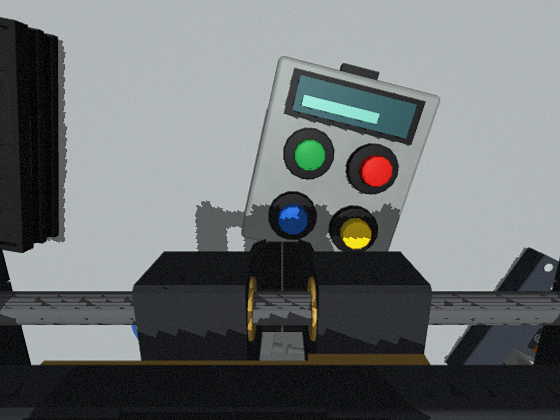

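Run:
```python
from h import *
s=snapshot("wrist")
for n,u in dict(green=(310,155),red=(377,171),blue=(292.5,219),yellow=(356,233)).items(): print(n,onz(s,u,.062).round(4))
go([.5125,.018,.075],.36)
```

```text
green [0.5587 0.0179 0.062 ]
red [ 0.5653 -0.0332  0.062 ]
blue [0.5082 0.0122 0.062 ]
yellow [ 0.5151 -0.0386  0.062 ]
clk 2.9 pos [0.5108 0.0191 0.1493] yaw 0.358 shift [ 0.9  1.7 74.3] turn [-0.02 -0.27 -0.09] F [-0.7 -0.5 -0.1]
```

```bash
python3 -m creep '[0,2,30,0,0,0,0,1,30,0,0,0,0,0,15,0,0,0,0,0,0,0,0,0]';python3 -c "
from h import *
go([.5105,.0165,.056],.36)"
```

```text
clock: 3.23
tool_pos: [0.5126, 0.0082, 0.0749]
eef_rot: [0.985, 0.173, 0.004, 0.002]
contact_force: [0.3, -1.0, 0.7]
opening: 0.005
clk 3.2333 pos [0.5126 0.0082 0.0749] yaw 0.348 shift [ 0.7 -8.6 18.8] turn [ 0.32 -0.46 -0.71] F [ 0.3 -1.   0.7]
```

```bash
python3 -m creep '[0.7,-7,6,0,0,0.7,0,0,0,0,0,0]';python3 -c "
from h import *
go([.5105,.0165,.056],.36)"
```

```text
clock: 3.4
tool_pos: [0.5098, 0.012, 0.0691]
eef_rot: [0.987, 0.164, 0.004, 0.003]
contact_force: [-0.2, -0.7, -0.2]
opening: 0.009
clk 3.4 pos [0.5098 0.012  0.0691] yaw 0.329 shift [ 2.  -4.2 13. ] turn [ 0.39 -0.34 -1.79] F [-0.2 -0.7 -0.2]
```

```bash
python3 -m creep '[2,-4,5,0,0,-1.8,0,0,0,0,0,0]';python3 -c "
from h import *
go([.5105,.0165,.056],.36)"
```

```text
clock: 3.57
tool_pos: [0.511, 0.0158, 0.0653]
eef_rot: [0.984, 0.18, 0.005, 0.003]
contact_force: [0.5, 0.9, -0.4]
opening: 0.004
clk 3.5667 pos [0.511  0.0158 0.0653] yaw 0.361 shift [-0.2 -0.9  9.3] turn [ 0.46 -0.44  0.08] F [ 0.5  0.9 -0.4]
```

```bash
python3 -m creep '[0,0,8,0,0,0,0,0,1,0,0,0]';python3 -c "
from h import *
go([.5105,.0165,.056],.36)"
```

```text
clock: 3.73
tool_pos: [0.5121, 0.0156, 0.0575]
eef_rot: [0.984, 0.18, 0.006, 0.004]
contact_force: [-2.4, 0.5, 4.9]
opening: 0.008
clk 3.7333 pos [0.5121 0.0156 0.0575] yaw 0.362 shift [-1.2 -1.4  1.4] turn [ 0.54 -0.6   0.11] F [-2.4  0.5  4.9]
```

```bash
python3 -m creep '[0,0,3,0,0,0,0,0,1,0,0,0]';python3 -c "
from h import *
go([.5105,.0165,.056],.36)
s=snapshot('top'); crop(s,(288,212),80,80,8,'pics/t2.png')"
```

```text
clock: 3.9
tool_pos: [0.5121, 0.0156, 0.0563]
eef_rot: [0.984, 0.18, 0.007, 0.004]
contact_force: [-2.5, 0.2, 15.0]
opening: 0.007
clk 3.9 pos [0.5121 0.0156 0.0563] yaw 0.362 shift [-1.2 -1.4  0.3] turn [ 0.57 -0.66  0.11] F [-2.5  0.2 15. ]
```

View pics/t2.png

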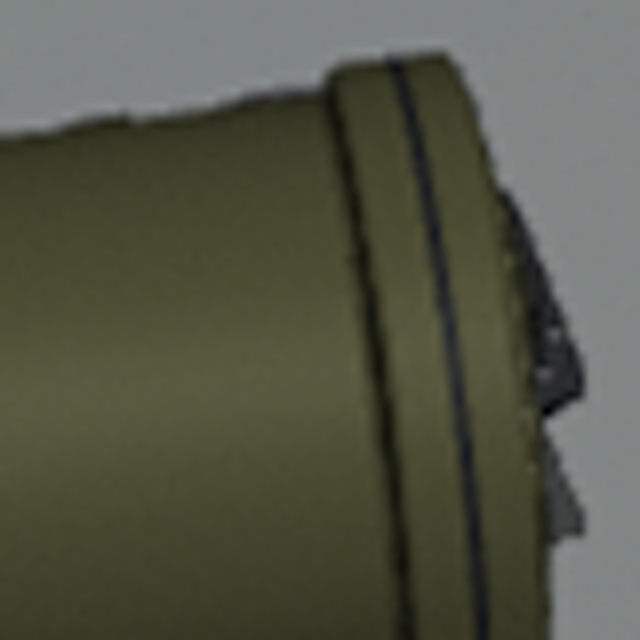

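```bash
python3 -m creep '[0,0,-24,0,0,0,0,0,0,0,0,0]';python3 -c "
from h import *
go([.5176,-.0349,.070],.36)"
```

```text
clock: 4.12
tool_pos: [0.5122, 0.0159, 0.0814]
eef_rot: [0.984, 0.18, 0.007, 0.004]
contact_force: [0.6, -1.4, -0.1]
opening: 0.003
clk 4.1167 pos [0.5122 0.0159 0.0814] yaw 0.362 shift [-13.1  49.3  11.7] turn [ 0.58 -0.73  0.12] F [ 0.6 -1.4 -0.1]
```

```bash
python3 -m creep '[-7,25,3,0.5,-0.6,0,-6,24,4,0,0,0,0,0,0,0,0,0,0,0,0,0,0,0]';python3 -c "
from h import *
go([.5176,-.0349,.065],.36)"
```

```text
clock: 4.45
tool_pos: [0.5197, -0.0332, 0.0756]
eef_rot: [0.983, 0.183, 0.004, -0.0]
contact_force: [0.5, 0.5, 0.7]
opening: 0.004
clk 4.45 pos [ 0.5197 -0.0332  0.0756] yaw 0.367 shift [-2.6  0.8 10.5] turn [ 0.05 -0.43  0.41] F [0.5 0.5 0.7]
```

```bash
python3 -m creep '[-2.5,1,10,0,0,0,0,0,0,0,0,0,0,0,6,0,0,0,0,0,2,0,0,0]';python3 -c "
from h import *
go([.5176,-.0349,.056],.36)"
```

```text
clock: 4.78
tool_pos: [0.5186, -0.0332, 0.0575]
eef_rot: [0.983, 0.183, 0.005, -0.0]
contact_force: [-0.9, -3.3, 4.1]
opening: 0.004
clk 4.7833 pos [ 0.5186 -0.0332  0.0575] yaw 0.368 shift [-1.5  1.2  1.5] turn [ 0.06 -0.56  0.47] F [-0.9 -3.3  4.1]
```

```bash
python3 -m creep '[0,0,3,0,0,0,0,0,1,0,0,0]'; python3 -m creep '[0,0,-24,0,0,0,0,0,0,0,0,0]';python3 -c "
from h import *
go([.5622,.0228,.070],.36)"
```

```text
clock: 4.95
tool_pos: [0.5186, -0.0333, 0.0563]
eef_rot: [0.983, 0.183, 0.005, 0.0]
contact_force: [-2.9, -1.6, 16.3]
opening: 0.006
clock: 5.12
tool_pos: [0.5185, -0.0319, 0.0813]
eef_rot: [0.983, 0.184, 0.005, 0.0]
contact_force: [0.9, 0.3, 0.4]
opening: 0.005
clk 5.1167 pos [ 0.5185 -0.0319  0.0813] yaw 0.37 shift [ 60.4 -35.3  11.8] turn [ 0.14 -0.58  0.57] F [0.9 0.3 0.4]
```

```bash
python3 -m creep '[30,-18,2,0,-0.5,0,30,-18,3,0,0,0.5,0,0,0,0,0,0,0,0,0,0,0,0]';python3 -c "
from h import *
go([.5622,.0228,.065],.36)"
```

```text
clock: 5.45
tool_pos: [0.5619, 0.0267, 0.0768]
eef_rot: [0.984, 0.179, 0.001, 0.0]
contact_force: [-0.9, -1.0, 1.0]
opening: 0.004
clk 5.45 pos [0.5619 0.0267 0.0768] yaw 0.36 shift [-1.1  3.8 11.8] turn [ 0.07 -0.07  0.02] F [-0.9 -1.   1. ]
```

```bash
python3 -m creep '[-1,3.5,10,0,0,0,0,0,0,0,0,0,0,0,7,0,0,0,0,0,3,0,0,0,0,0,2,0,0,0]';python3 -c "
from h import *
go([.5622,.0228,.056],.36)"
```

```text
clock: 5.87
tool_pos: [0.5616, 0.0234, 0.0558]
eef_rot: [0.984, 0.179, 0.002, -0.0]
contact_force: [-6.6, 3.2, 41.3]
opening: 0.006
clk 5.8667 pos [0.5616 0.0234 0.0558] yaw 0.361 shift [ 0.4  0.8 -0.2] turn [-0.01 -0.18  0.04] F [-6.6  3.2 41.3]
```

```bash
python3 -m creep '[0,0,-30,0,0,0,0,0,-35,0,0,0]' 60 10;python3 -c "
from h import *
go([.497,.3145,.15],.54)"
```

```text
clock: 6.03
tool_pos: [0.5567, 0.0218, 0.1169]
eef_rot: [0.984, 0.179, -0.005, -0.001]
contact_force: [0.3, 0.2, -0.5]
opening: 0.131
clk 6.0333 pos [0.5567 0.0218 0.1169] yaw 0.359 shift [  46.7 -295.1  -32.5] turn [ -0.24   0.5  -10.35] F [ 0.3  0.2 -0.5]
```

```bash
python3 -m creep '[5,-36,-8,0,0,-2,5,-36,-8,0,0,-2,5,-36,-8,0,0,-2,5,-36,-5,0,0,-2,5,-36,0,0,0,-2]';python3 -c "
from h import *
go([.497,.3145,.15],.54)"
```

```text
clock: 6.45
tool_pos: [0.5101, 0.183, 0.1506]
eef_rot: [0.968, 0.252, -0.001, 0.005]
contact_force: [1.0, 1.0, -0.2]
opening: 0.513
clk 6.45 pos [0.5101 0.183  0.1506] yaw 0.51 shift [  52.7 -121.2   -0.7] turn [ 0.5   0.3  -1.75] F [ 1.   1.  -0.2]
```

```bash
python3 -m creep '[0,-34,0,0,0,0,0,-34,0,0,0,0,0,-34,0,0,0,0,0,-10,0,0,0,-1,0,0,0,0,0,0]';python3 -m creep '[0,0,0,0,0,0]'
python3 - <<'E'
from h import *
go([.497,.3145,.15],.54)
s=snapshot("wrist"); cv2.imwrite("pics/w2.png",s["color"][:,:,::-1])
t=snapshot("top"); cv2.imwrite("pics/t3.png",t["color"][:,:,::-1])
E
```

```text
clock: 6.87
tool_pos: [0.4475, 0.2886, 0.1472]
eef_rot: [0.964, 0.265, -0.004, 0.004]
contact_force: [1.4, -0.5, -0.0]
opening: 0.678
clock: 6.95
tool_pos: [0.4472, 0.2878, 0.1467]
eef_rot: [0.964, 0.265, -0.005, 0.004]
contact_force: [0.3, -0.7, -0.0]
opening: 0.677
clk 6.95 pos [0.4472 0.2878 0.1467] yaw 0.537 shift [56.4  2.6 -3.9] turn [ 0.35  0.64 -0.19] F [ 0.3 -0.7 -0. ]
```

View pics/w2.png

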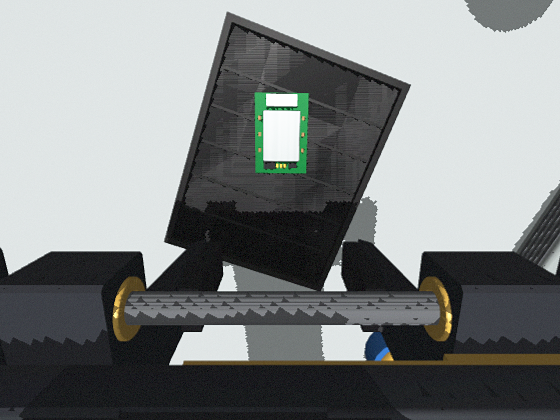

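Run:
```python
from h import *
s=snapshot("wrist")
q=lambda us,z:[onz(s,u,z) for u in us]
for nm,us,z in [("board",[(255,93),(308.5,94),(307,173.5),(255,172)],.045),("block",[(264,110),(300,110),(299,162),(263,161)],.073)]:
    cs=q(us,z); d=cs[0]-cs[3]+cs[1]-cs[2];e=cs[0]-cs[1]+cs[3]-cs[2]
    print(nm,np.mean(cs,0).round(4),[np.linalg.norm(cs[i]-cs[i-1]).round(4) for i in range(4)],np.arctan2(d[1],d[0]),np.arctan2(-e[0],e[1]))
go([.497,.3145,.12],.54)
```

```text
board [0.4959 0.3152 0.045 ] [np.float64(0.0589), np.float64(0.0396), np.float64(0.0595), np.float64(0.0412)] 0.5227503049560157 0.5087346664554654
block [0.496  0.3154 0.073 ] [np.float64(0.0339), np.float64(0.024), np.float64(0.0346), np.float64(0.025)] 0.5127654171977983 0.5180008933069677
clk 7.1 pos [0.4486 0.2862 0.147 ] yaw 0.533 shift [56.3  0.  26.4] turn [ 0.4   0.6  -0.41] F [ 0.4 -0.  -1. ]
```

```bash
python3 -m creep '[27,0,10,0.4,0.6,0.4,27,0,10,0,0,0,0,0,0,0,0,0,0,0,0,0,0,0]' 60
python3 - <<'E'
from h import *
go([.496,.3152,.09],.525)
E
```

```text
clock: 7.43
tool_pos: [0.5007, 0.3047, 0.1261]
eef_rot: [0.967, 0.253, -0.0, 0.002]
contact_force: [-0.6, -1.0, -0.1]
opening: 0.682
clk 7.4333 pos [0.5007 0.3047 0.1261] yaw 0.512 shift [  1.1 -11.6  36. ] turn [ 0.26  0.08 -0.73] F [-0.6 -1.  -0.1]
```

```bash
python3 -m creep '[1,-6,15,0,0,-0.7,0,-5,12,0,0,0,0,0,0,0,0,0,0,0,0,0,0,0]'
python3 - <<'E'
from h import *
go([.496,.3152,.05],.525)
E
```

```text
clock: 7.77
tool_pos: [0.4982, 0.3084, 0.0985]
eef_rot: [0.967, 0.255, -0.0, 0.004]
contact_force: [0.5, 0.0, 0.4]
opening: 0.679
clk 7.7667 pos [0.4982 0.3084 0.0985] yaw 0.515 shift [ 1.6 -7.4 48.4] turn [ 0.46  0.13 -0.56] F [0.5 0.  0.4]
```

```bash
python3 -m creep '[2,-8,12,0.4,0,-0.6,1,-2,8,0,0,0,0,0,4,0,0,0]'
python3 - <<'E'
from h import *
go([.496,.3152,.05],.525)
E
```

```text
clock: 8.02
tool_pos: [0.4963, 0.3186, 0.0744]
eef_rot: [0.966, 0.26, -0.0, 0.0]
contact_force: [-0.6, -0.2, -0.6]
opening: 0.68
clk 8.0167 pos [0.4963 0.3186 0.0744] yaw 0.525 shift [-1.9  2.8 24.4] turn [0.04 0.01 0.01] F [-0.6 -0.2 -0.6]
```

```bash
python3 -m creep '[-1.5,2,6,0,0,0,-0.5,1,6,0,0,0,0,0,5,0,0,0]'
python3 - <<'E'
from h import *
go([.496,.3152,.05],.525)
E
```

```text
clock: 8.27
tool_pos: [0.4957, 0.3151, 0.0556]
eef_rot: [0.966, 0.26, -0.0, 0.0]
contact_force: [0.1, -0.1, -0.1]
opening: 0.683
clk 8.2667 pos [0.4957 0.3151 0.0556] yaw 0.526 shift [0.3 0.  5.6] turn [0.03 0.02 0.06] F [ 0.1 -0.1 -0.1]
```

```bash
python3 -m creep '[0,0,3.5,0,0,0,0,0,1,0,0,0,0,0,0,0,0,0,0,0,0,0,0,0,0,0,0,0,0,0]' 20 30
python3 - <<'E'
from h import *
go([.496,.3152,.05],.525)
print(get_state()["opening"]*88.1)
s=snapshot("wrist"); cv2.imwrite("pics/w3.png",s["color"][:,:,::-1])
E
```

```text
clock: 8.68
tool_pos: [0.4953, 0.3141, 0.0492]
eef_rot: [0.966, 0.26, -0.001, 0.001]
contact_force: [0.1, -0.4, 1.2]
opening: 0.328
clk 8.6833 pos [0.4953 0.3141 0.0492] yaw 0.525 shift [ 1.1 -0.6 -0.8] turn [0.07 0.14 0.02] F [ 0.1 -0.4  1.2]
28.868833329557386
```

View pics/w3.png

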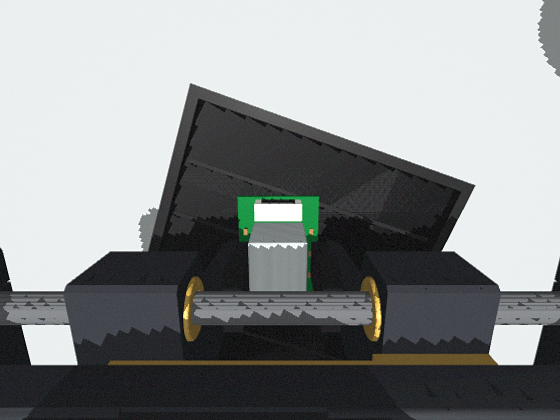

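```bash
python3 -m creep '[0,0,0,0,0,0,0,0,0,0,0,0,0,0,0,0,0,0,0,0,0,0,0,0]' 15 35
python3 - <<'E'
from h import *
go([.496,.3152,.05],.525)
print(get_state()["opening"]*88.1)
E
```

```text
clock: 9.07
tool_pos: [0.4957, 0.3145, 0.05]
eef_rot: [0.966, 0.26, -0.0, 0.001]
contact_force: [0.1, -0.3, -0.7]
opening: 0.282
clk 9.0667 pos [0.4957 0.3145 0.05  ] yaw 0.525 shift [ 0.7 -0.5 -0. ] turn [0.05 0.06 0.03] F [ 0.1 -0.3 -0.7]
24.841609255887757
```

```bash
python3 -m creep '[0,0,-8,0,0,0,0,0,-15,0,0,0,0,0,-30,0,0,0,0,0,-30,0,0,0]'
python3 - <<'E'
from h import *
go([.4745,-.273,.13],-.075)
print(get_state()["opening"]*88.1)
s=snapshot("wrist"); cv2.imwrite("pics/w4.png",s["color"][:,:,::-1])
E
```

```text
clock: 9.4
tool_pos: [0.4918, 0.3121, 0.1308]
eef_rot: [0.966, 0.26, -0.007, 0.003]
contact_force: [-0.2, 0.6, -0.4]
opening: 0.282
clk 9.4 pos [0.4918 0.3121 0.1308] yaw 0.526 shift [-308.6  497.3    6.3] turn [ 0.36  0.77 34.43] F [-0.2  0.6 -0.4]
24.837188929671356
```

View pics/w4.png

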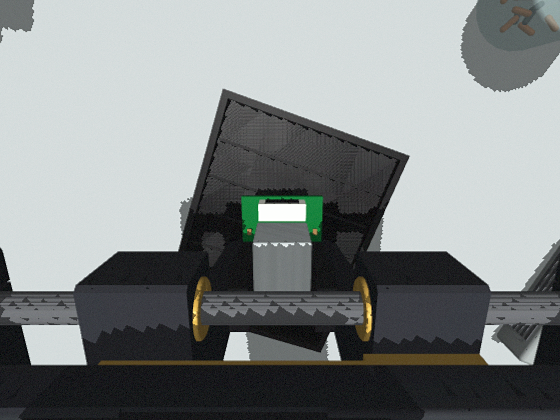

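```bash
python3 -m creep '[-17,31,-4,0,0,3,-17,31,-4,0,0,3,-15,32,-3,0,0,3,-14,32,0,0,0,3,-12,33,0,0,0,3]'
python3 - <<'E'
from h import *
go([.4745,-.273,.13],-.075)
E
```

```text
clock: 9.87
tool_pos: [0.4947, 0.147, 0.1539]
eef_rot: [0.991, 0.135, 0.007, -0.006]
contact_force: [0.9, -0.1, -1.7]
opening: 0.28
clk 9.8667 pos [0.4947 0.147  0.1539] yaw 0.271 shift [-132.4  399.4   17.9] turn [-0.73 -0.73 19.86] F [ 0.9 -0.1 -1.7]
```

```bash
python3 -m creep '[-10,36,1,0,0,2,-9,36,1,0,0,2,-8,36,1,0,0,2,-7,36,1,0,0,2,-6,36,1,0,0,2]'
python3 - <<'E'
from h import *
go([.4745,-.273,.13],-.075)
E
```

```text
clock: 10.28
tool_pos: [0.4915, -0.0448, 0.1496]
eef_rot: [0.999, 0.045, 0.01, -0.007]
contact_force: [0.6, -0.4, -1.5]
opening: 0.28
clk 10.2833 pos [ 0.4915 -0.0448  0.1496] yaw 0.09 shift [-37.9 226.   15.8] turn [-0.85 -1.06  9.47] F [ 0.6 -0.4 -1.5]
```

```bash
python3 -m creep '[-18,36,1,-0.4,-0.5,2,-18,36,1,-0.4,-0.5,2,-18,36,1,0,0,2,-18,36,1,0,0,2,-18,36,1,0,0,2]'
python3 - <<'E'
from h import *
go([.4745,-.273,.13],-.075)
E
```

```text
clock: 10.7
tool_pos: [0.4076, -0.235, 0.1455]
eef_rot: [0.999, -0.046, 0.007, 0.001]
contact_force: [2.3, -1.1, -0.9]
opening: 0.278
clk 10.7 pos [ 0.4076 -0.235   0.1455] yaw -0.092 shift [69.9 31.7 16.5] turn [ 0.13 -0.82 -0.98] F [ 2.3 -1.1 -0.9]
```

```bash
python3 -m creep '[0,22,0,0,-0.7,-1,0,4,0,0,0,0,0,0,0,0,0,0,0,0,0,0,0,0]'
python3 - <<'E'
from h import *
go([.4745,-.273,.13],-.075)
s=snapshot("wrist"); cv2.imwrite("pics/w5.png",s["color"][:,:,::-1]); crop(s,(282,130),200,150,4,"pics/w5c.png")
import pickle; pickle.dump(s,open("w5.pkl","wb"))
go([.4745,-.273,.13],-.075)
E
```

```text
clock: 11.03
tool_pos: [0.398, -0.2719, 0.1472]
eef_rot: [0.999, -0.047, -0.0, 0.004]
contact_force: [0.3, 0.7, -0.2]
opening: 0.281
clk 11.0333 pos [ 0.398  -0.2719  0.1472] yaw -0.095 shift [76.2 -6.2 17.2] turn [ 0.48 -0.01 -1.14] F [ 0.3  0.7 -0.2]
clk 11.0833 pos [ 0.3981 -0.2712  0.1472] yaw -0.094 shift [76.2 -5.5 17.1] turn [ 0.46  0.01 -1.07] F [ 1.  -0.5 -1.2]
```

View pics/w5.png

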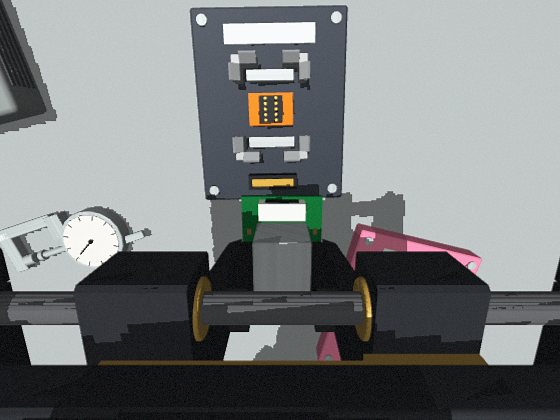

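View pics/w5c.png

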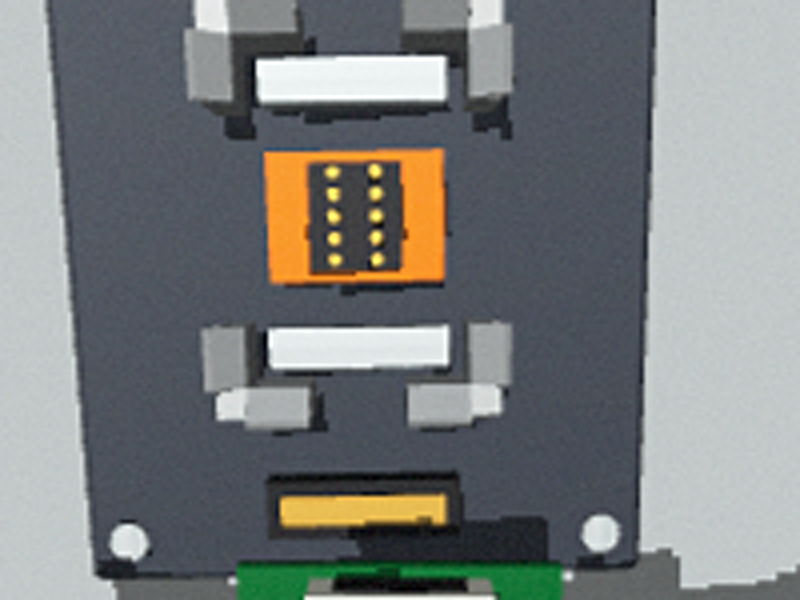

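Run:
```python
from h import *
import pickle; s=pickle.load(open("w5.pkl","rb"))
f=lambda x,y:((x+.5)/4-.5+182,(y+.5)/4-.5+55)
def quad(nm,us,z):
    cs=[onz(s,u,z) for u in us]; d=cs[0]-cs[3]+cs[1]-cs[2];e=cs[0]-cs[1]+cs[3]-cs[2]
    print(nm,np.mean(cs,0).round(4),[np.linalg.norm(cs[i]-cs[i-1]).round(4) for i in range(4)],"yaw",np.arctan2(d[1],d[0]).round(4),np.arctan2(-e[0],e[1]).round(4))
quad("screws",[(201.5,19.5),(337,17),(332,188),(214.5,190)],.026)
quad("plate",[(191.5,9),(347.5,6.5),(341,197.5),(206,199)],.025)
quad("bars",[f(257,57),f(447,57),f(449,367),f(269,369)],.037)
quad("orange",[f(264,152),f(444,150),f(445,282),f(270,284)],.039)
quad("pins",[f(332,172),f(375,170),f(377,259),f(335,260)],.044)
quad("guide in",[f(236,101),f(482,98),f(482,385),f(252,388)],.048)
print("stripe",onz(s,(269.5,33),.025))
# held
for z in (.1512,): quad("conn",[(259,204.5),(306,204.5),(305,221),(259,221)],z)
quad("boardfront",[(242,197),(321,196.5),(322,241),(241,241)],.1422)
st=get_state(); r=R.from_quat(st["eef_rot"]); c=onz(s,(282.5,212.5),.1512); print("conn in tool mm",r.inv().apply(c-st["tool_pos"])*1000)
```

```text
screws [ 0.4737 -0.2708  0.026 ] [np.float64(0.1318), np.float64(0.1025), np.float64(0.1321), np.float64(0.1017)] yaw -0.08 -0.0787
plate [ 0.4731 -0.271   0.025 ] [np.float64(0.1473), np.float64(0.1175), np.float64(0.1482), np.float64(0.1182)] yaw -0.0822 -0.0829
bars [ 0.4737 -0.2704  0.037 ] [np.float64(0.0579), np.float64(0.0358), np.float64(0.0576), np.float64(0.0361)] yaw -0.0817 -0.0902
orange [ 0.4735 -0.2704  0.039 ] [np.float64(0.0243), np.float64(0.0343), np.float64(0.0244), np.float64(0.0342)] yaw -0.0775 -0.0849
pins [ 0.4738 -0.2704  0.044 ] [np.float64(0.0159), np.float64(0.0081), np.float64(0.0161), np.float64(0.008)] yaw -0.0758 -0.0621
guide in [ 0.4679 -0.2715  0.048 ] [np.float64(0.0516), np.float64(0.0447), np.float64(0.0516), np.float64(0.0443)] yaw -0.0747 -0.0837
stripe [ 0.52967147 -0.2751759   0.025     ]
conn [ 0.4226 -0.2735  0.1512] [np.float64(0.0081), np.float64(0.0219), np.float64(0.0081), np.float64(0.0217)] yaw -0.1246 -0.0985
boardfront [ 0.4166 -0.2726  0.1422] [np.float64(0.0231), np.float64(0.0389), np.float64(0.0235), np.float64(0.0414)] yaw -0.0958 -0.0955
conn in tool mm [24.76937543  0.1057741  -4.02191107]
```

```bash
python3 -m creep '[25,-2,8,0.4,0,-0.7,24,-1,8,0,0,0,20,0,8,0,0,0,8,0,4,0,0,0]'
python3 - <<'E'
from h import *
go([.4734,-.2704,.08],-.08)
E
```

```text
clock: 11.42
tool_pos: [0.4779, -0.2663, 0.1193]
eef_rot: [0.999, -0.036, -0.001, -0.002]
contact_force: [0.5, -0.5, -0.5]
opening: 0.284
clk 11.4167 pos [ 0.4779 -0.2663  0.1193] yaw -0.072 shift [-4.1  4.6 39.3] turn [-0.21  0.09  0.46] F [ 0.5 -0.5 -0.5]
```

```bash
python3 -m creep '[-4,4,10,-0.2,0,0.4,-1,1,10,0,0,0,0,0,10,0,0,0,0,0,3,0,0,0]'
python3 - <<'E'
from h import *
go([.4734,-.2704,.07],-.08)
s=snapshot("wrist"); cv2.imwrite("pics/w6.png",s["color"][:,:,::-1]); crop(s,(282,150),200,150,4,"pics/w6c.png")
import pickle; pickle.dump(s,open("w6.pkl","wb"))
go([.4734,-.2704,.07],-.08)
s=snapshot("scene");crop(s,(192,205),80,60,10,"pics/s6.png")
E
```

```text
clock: 11.75
tool_pos: [0.4769, -0.2632, 0.0843]
eef_rot: [0.999, -0.033, 0.0, -0.002]
contact_force: [-0.4, -0.3, -0.4]
opening: 0.282
clk 11.75 pos [ 0.4769 -0.2632  0.0843] yaw -0.066 shift [-3.   7.5 14.3] turn [-0.22 -0.03  0.79] F [-0.4 -0.3 -0.4]
clk 11.8 pos [ 0.4767 -0.2631  0.0842] yaw -0.066 shift [-2.8  7.6 14.2] turn [-0.24  0.    0.79] F [-0.6  0.4 -0.4]
```

View pics/w6c.png

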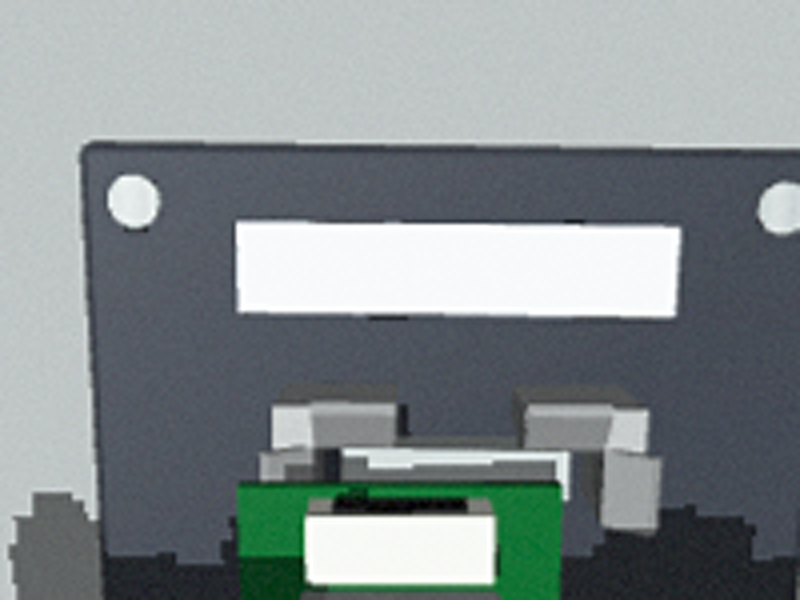

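View pics/s6.png

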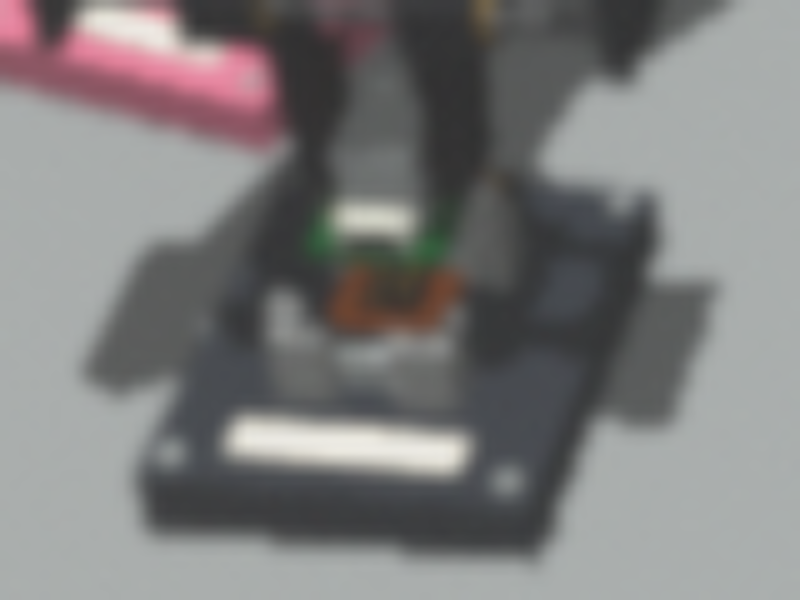

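Run:
```python
from h import *
import pickle; s=pickle.load(open("w6.pkl","rb"))
f=lambda x,y:((x+.5)/4-.5+182,(y+.5)/4-.5+75)
cs=[onz(s,f(*u),.025) for u in [(236,221),(682,228),(677,317),(238,313)]]
d=cs[1]-cs[0]; yaw=np.arctan2(d[0],-d[1]); m=np.mean(cs,0); print("stripe",m,np.linalg.norm(d),yaw)
a,b=onz(s,f(133,202),.026),onz(s,f(784,208),.026); d=b-a; yaw2=np.arctan2(d[0],-d[1]); n=(a+b)/2;print("screws",n,np.linalg.norm(d),yaw2)
u=np.array([np.cos(-.08),np.sin(-.08),0]); print("centre",m-u*.0562,n-u*.066)
c=np.mean([onz(s,f(*v),.0882) for v in [(305,516),(495,516),(494,584),(305,584)]],0)
st=get_state(); r=R.from_quat(st["eef_rot"]); print("conn in tool mm",r.inv().apply(c-st["tool_pos"])*1000)
go([.4734,-.2704,.07],-.08)
```

```text
stripe [ 0.52938285 -0.27482869  0.025     ] 0.07067814070002822 -0.08257083855447138
screws [ 0.53948743 -0.27537558  0.026     ] 0.10224529807399178 -0.07628543366231337
centre [ 0.47336259 -0.27033749  0.025     ] [ 0.47369851 -0.27010121  0.026     ]
conn in tool mm [24.81112107 -1.50782156 -3.23093076]
clk 11.85 pos [ 0.477  -0.2637  0.0849] yaw -0.067 shift [-3.2  7.  14.9] turn [-0.2  -0.05  0.75] F [-0.5  0.4 -0.4]
```

```bash
python3 -m creep '[-3,6,4,-0.2,0,0.7,-1.5,3,3,0,0,0.3,0,0,2,0,0,0,0,0,0,0,0,0]'
python3 - <<'E'
from h import *
go([.4733,-.2703,.07],-.08)
s=snapshot("wrist"); crop(s,(282,150),200,150,4,"pics/w7c.png")
import pickle; pickle.dump(s,open("w7.pkl","wb"))
go([.4733,-.2703,.07],-.08)
E
```

```text
clock: 12.18
tool_pos: [0.4708, -0.2741, 0.0762]
eef_rot: [0.999, -0.044, 0.001, 0.001]
contact_force: [0.2, 0.2, -0.4]
opening: 0.28
clk 12.1833 pos [ 0.4708 -0.2741  0.0762] yaw -0.088 shift [ 2.2 -4.   6.2] turn [ 0.08 -0.09 -0.44] F [ 0.2  0.2 -0.4]
clk 12.2333 pos [ 0.4708 -0.2743  0.0764] yaw -0.088 shift [ 2.1 -4.2  6.4] turn [ 0.1  -0.11 -0.45] F [ 0.1 -0.3 -0.3]
```

View pics/w7c.png

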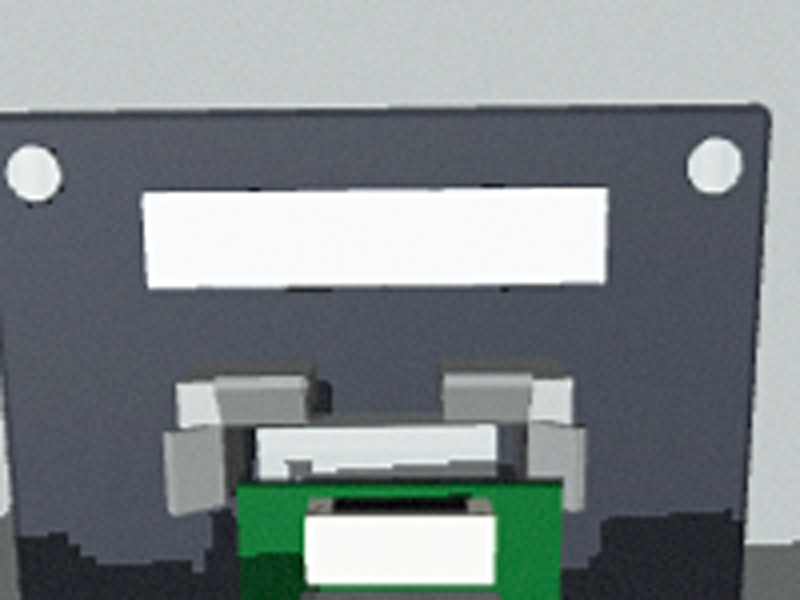

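```bash
python3 - <<'E'
from h import *
import pickle; s=pickle.load(open("w7.pkl","rb"))
f=lambda x,y:((x+.5)/4-.5+182,(y+.5)/4-.5+75)
m=np.mean([onz(s,f(*u),.025) for u in [(142,194),(608,188),(606,282),(148,288)]],0)
a,b=onz(s,f(34,173),.026),onz(s,f(714,165),.026)
u=np.array([np.cos(-.08),np.sin(-.08),0]); v=np.array([-u[1],u[0],0])
d=b-a; print("yaw",np.arctan2(d[0],-d[1]))
o=(m-u*.0562+(a+b)/2-u*.066)/2; print(o,m-u*.0562)
c=np.mean([onz(s,f(*w),.0803) for w in [(305,516),(495,516),(494,584),(305,584)]],0)
e=c-o; print("conn rel nest",e@u,e@v)
E
python3 -m creep '[1,-2,0,0,0,-0.2,0.5,-1,2,0,0,-0.2,0,0,0,0,0,0]'
python3 - <<'E'
from h import *
go([.4733,-.2703,.07],-.08)
E
```

```text
yaw -0.07755241581070103
[ 0.47364095 -0.2701857   0.0255    ] [ 0.47343597 -0.27024477  0.025     ]
conn rel nest 0.022455040421591743 -0.003347853611675758
clock: 12.48
tool_pos: [0.4731, -0.2716, 0.0748]
eef_rot: [0.999, -0.04, 0.002, 0.001]
contact_force: [-0.4, -0.1, -1.0]
opening: 0.282
clk 12.4833 pos [ 0.4731 -0.2716  0.0748] yaw -0.081 shift [ 0.1 -1.3  4.8] turn [ 0.12 -0.18 -0.05] F [-0.4 -0.1 -1. ]
```

```bash
python3 -m creep '[0,-0.7,2,0,0,0,0,-0.2,2,0,0,0,0,0,2,0,0,0]'
python3 - <<'E'
from h import *
go([.4733,-.2706,.06],-.08)
s=snapshot("wrist"); crop(s,(282,150),200,150,4,"pics/w8c.png")
import pickle; pickle.dump(s,open("w8.pkl","wb"))
E
```

```text
clock: 12.73
tool_pos: [0.474, -0.2703, 0.0689]
eef_rot: [0.999, -0.04, 0.002, 0.001]
contact_force: [-0.2, 0.6, -0.4]
opening: 0.283
clk 12.7333 pos [ 0.474  -0.2703  0.0689] yaw -0.08 shift [-0.7  0.3  8.9] turn [ 0.12 -0.26 -0.  ] F [-0.2  0.6 -0.4]
```

View pics/w8c.png

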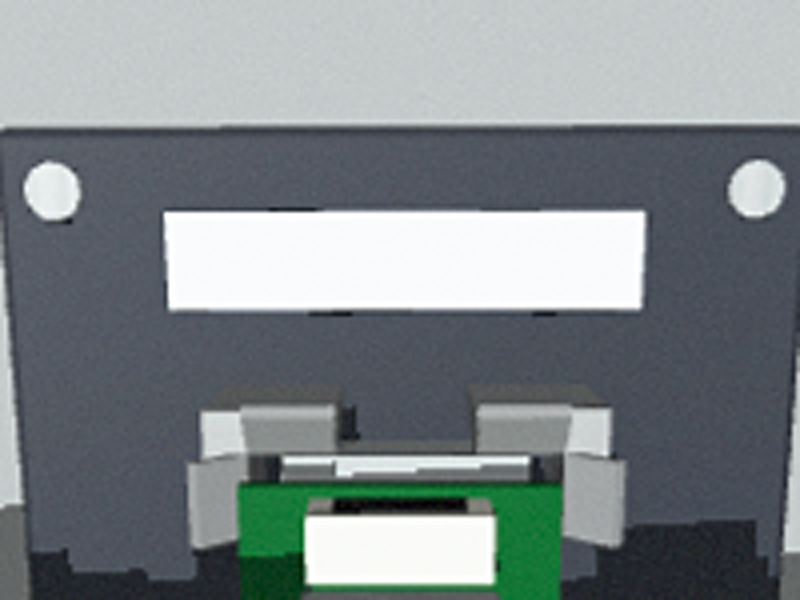

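Run:
```python
from h import *
import pickle; s=pickle.load(open("w8.pkl","rb"))
f=lambda x,y:((x+.5)/4-.5+182,(y+.5)/4-.5+75)
m=np.mean([onz(s,f(*u),.025) for u in [(163,210),(646,210),(643,311),(168,311)]],0)
a,b=onz(s,f(52,191),.026),onz(s,f(756,188),.026)
u=np.array([np.cos(-.08),np.sin(-.08),0]); v=np.array([-u[1],u[0],0])
d=b-a; print("yaw",np.arctan2(d[0],-d[1]))
print(m-u*.0562,(a+b)/2-u*.066); o=(m-u*.0562+(a+b)/2-u*.066)/2
c=np.mean([onz(s,f(*w),.0729) for w in [(305,516),(495,516),(494,584),(305,584)]],0)
e=c-o; print("conn rel nest",e@u,e@v)
go([.4733,-.2706,.06],-.08)
```

```text
yaw -0.07695086810296892
[ 0.47339658 -0.27018313  0.025     ] [ 0.4738246  -0.27006809  0.026     ]
conn rel nest 0.025285398665623873 0.0008425875785360391
clk 12.7833 pos [ 0.4737 -0.2701  0.0685] yaw -0.08 shift [-0.4  0.5  8.5] turn [ 0.1  -0.22  0.01] F [ 0.7  1.2 -0.8]
```

```bash
python3 -m creep '[-0.6,0.7,1.5,0,0,0,0,0,2,0,0,0,0,0,2,0,0,0,0,0,1,0,0,0]' - 40
python3 - <<'E'
from h import *
go([.4732,-.2708,.055],-.08)
E
```

```text
clock: 13.12
tool_pos: [0.473, -0.2709, 0.0612]
eef_rot: [0.999, -0.04, 0.002, 0.001]
contact_force: [0.7, -0.4, -0.4]
opening: 0.281
clk 13.1167 pos [ 0.473  -0.2709  0.0612] yaw -0.08 shift [ 0.2 -0.1  6.2] turn [ 0.11 -0.21  0.01] F [ 0.7 -0.4 -0.4]
```

```bash
python3 -m creep '[0,0,2,0.1,-0.2,0,0,0,2,0,0,0,0,0,2,0,0,0,0,0,1,0,0,0]'
python3 - <<'E'
from h import *
go([.4732,-.2708,.052],-.08)
s=snapshot("wrist"); crop(s,(282,150),200,150,4,"pics/w9c.png")
E
```

```text
clock: 13.45
tool_pos: [0.4729, -0.271, 0.0533]
eef_rot: [0.999, -0.04, -0.0, -0.0]
contact_force: [0.7, -0.6, -0.7]
opening: 0.277
clk 13.45 pos [ 0.4729 -0.271   0.0533] yaw -0.08 shift [ 0.3 -0.2  1.3] turn [-0.01  0.02 -0.  ] F [ 0.7 -0.6 -0.7]
```

View pics/w9c.png

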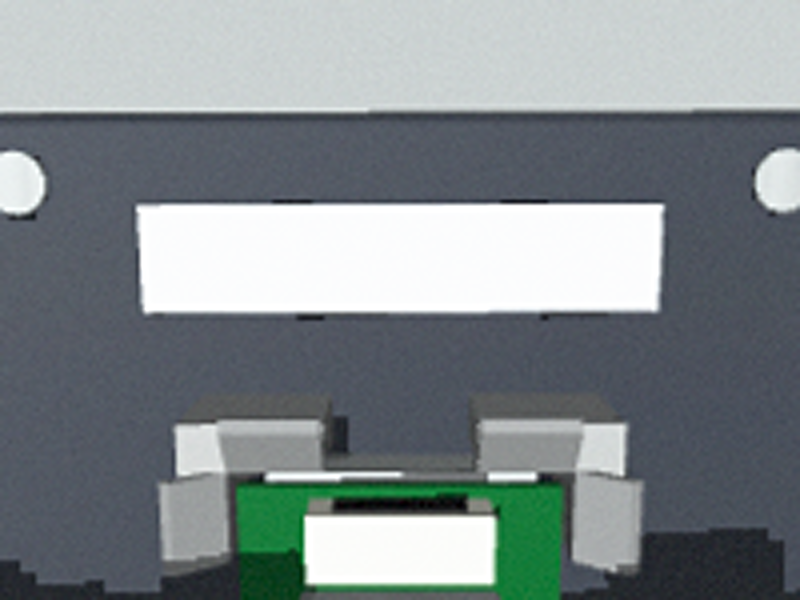

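```bash
python3 -m creep '[0,0,1.5,0,0,0,0,0,1.5,0,0,0,0,0,1.5,0,0,0]'
python3 - <<'E'
from h import *
go([.4732,-.2708,.045],-.08); print(get_state()["moment"])
E
```

```text
clock: 13.75
tool_pos: [0.4729, -0.2711, 0.0489]
eef_rot: [0.999, -0.04, -0.0, 0.0]
contact_force: [-0.4, -0.5, 3.2]
opening: 0.283
clk 13.75 pos [ 0.4729 -0.2711  0.0489] yaw -0.08 shift [ 0.2 -0.3  3.9] turn [ 0.    0.01 -0.01] F [-0.4 -0.5  3.2]
[0.1354168  0.21151268 0.02537946]
```

```bash
python3 -m creep '[0,0,1.5,0,0,0,0,0,1.5,0,0,0]'; python3 -m creep '[0,0,1,0,0,0]'
python3 - <<'E'
from h import *
go([.4732,-.2708,.045],-.08); print(get_state()["moment"], get_state()["opening"])
E
```

```text
clock: 13.92
tool_pos: [0.473, -0.2711, 0.0462]
eef_rot: [0.999, -0.04, 0.0, 0.0]
contact_force: [-0.0, 0.8, 5.9]
opening: 0.283
clock: 14.0
tool_pos: [0.4729, -0.271, 0.0454]
eef_rot: [0.999, -0.04, 0.0, 0.0]
contact_force: [-0.3, -0.4, 5.2]
opening: 0.28
clk 14.0 pos [ 0.4729 -0.271   0.0454] yaw -0.08 shift [ 0.2 -0.3  0.4] turn [ 0.01 -0.01 -0.  ] F [-0.3 -0.4  5.2]
[ 0.25047838  0.21723518 -0.00820603] 0.2796948197805787
```

```bash
python3 -m creep '[0,0,1,0,0,0]'; python3 -m creep '[0,0,1,0,0,0]'
python3 - <<'E'
from h import *
go([.4732,-.2708,.045],-.08); print(get_state()["moment"], get_state()["opening"])
E
```

```text
clock: 14.08
tool_pos: [0.4729, -0.2711, 0.0446]
eef_rot: [0.999, -0.04, 0.0, 0.0]
contact_force: [-0.2, 1.0, 6.3]
opening: 0.28
clock: 14.17
tool_pos: [0.473, -0.271, 0.0442]
eef_rot: [0.999, -0.04, 0.0, 0.0]
contact_force: [-3.3, 1.3, 18.4]
opening: 0.278
clk 14.1667 pos [ 0.473  -0.271   0.0442] yaw -0.08 shift [ 0.2 -0.2 -0.8] turn [ 0.02 -0.03 -0.01] F [-3.3  1.3 18.4]
[ 0.46250449  0.58473586 -0.01578453] 0.2779496224526285
```

Run:
```python
from h import *
s=snapshot("wrist"); crop(s,(282,150),200,150,4,"pics/w10c.png")
t=snapshot("scene"); crop(t,(192,205),80,60,10,"pics/s10.png"); cv2.imwrite("pics/s10f.png",t["color"][:,:,::-1])
for i in range(4):
    snapshot("top"); go([.4732,-.2708,.045],-.08)
print(get_state()["moment"])
```

```text
clk 14.3167 pos [ 0.473  -0.271   0.0442] yaw -0.08 shift [ 0.2 -0.3 -0.8] turn [ 0.02 -0.03 -0.01] F [-1.1  1.2  8.8]
clk 14.3667 pos [ 0.473  -0.271   0.0442] yaw -0.08 shift [ 0.2 -0.3 -0.8] turn [ 0.02 -0.03 -0.01] F [-1.3  1.5  9.5]
clk 14.4167 pos [ 0.473  -0.271   0.0443] yaw -0.08 shift [ 0.2 -0.2 -0.7] turn [ 0.02 -0.03 -0.01] F [-2.1  1.4 10.1]
clk 14.4667 pos [ 0.4729 -0.2711  0.0442] yaw -0.08 shift [ 0.2 -0.3 -0.8] turn [ 0.02 -0.03 -0.01] F [-1.4  2.2  9.9]
[ 0.28723928  0.34844177 -0.03506271]
```

View pics/w10c.png

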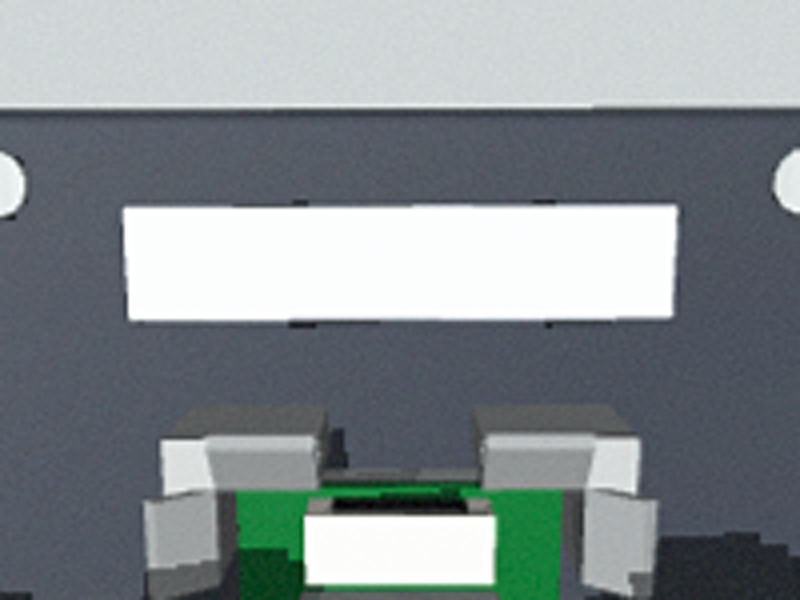

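View pics/s10.png

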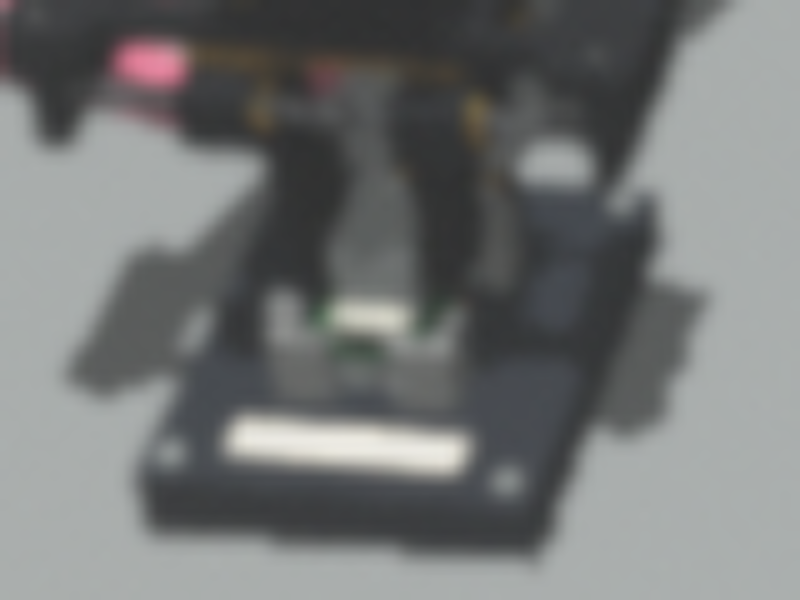

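View pics/s10f.png

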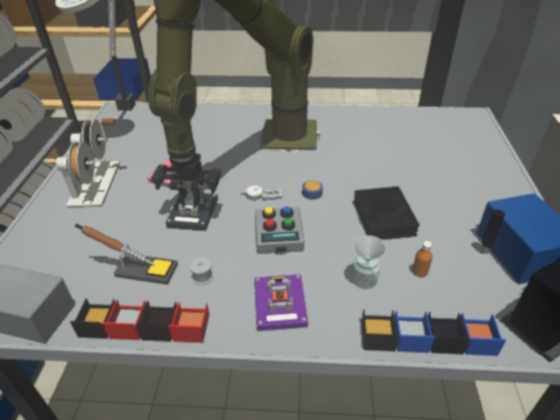

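```bash
python3 -m creep '[0,0,1,0,0,0,0,0,1.3,0,0,0]'
python3 - <<'E'
from h import *
for i in range(6):
    snapshot("top"); go([.4732,-.2708,.045],-.08)
print(get_state()["moment"],get_state()["opening"])
E
```

```text
clock: 14.63
tool_pos: [0.473, -0.271, 0.0442]
eef_rot: [0.999, -0.04, 0.001, 0.0]
contact_force: [-2.5, 2.1, 18.6]
opening: 0.281
clk 14.6833 pos [ 0.473  -0.271   0.0442] yaw -0.08 shift [ 0.2 -0.2 -0.8] turn [ 0.04 -0.08 -0.01] F [-2.7  1.2 15.5]
clk 14.7333 pos [ 0.473  -0.271   0.0442] yaw -0.08 shift [ 0.2 -0.2 -0.8] turn [ 0.04 -0.08 -0.01] F [-2.6  1.1 15.2]
clk 14.7833 pos [ 0.473  -0.2711  0.0442] yaw -0.08 shift [ 0.2 -0.3 -0.8] turn [ 0.05 -0.08 -0.01] F [-2.3  2.  15.6]
clk 14.8333 pos [ 0.473  -0.271   0.0442] yaw -0.08 shift [ 0.2 -0.3 -0.8] turn [ 0.04 -0.08 -0.01] F [-2.8  2.6 16.3]
clk 14.8833 pos [ 0.4729 -0.271   0.0442] yaw -0.08 shift [ 0.2 -0.3 -0.8] turn [ 0.04 -0.08 -0.01] F [-3.2  1.8 15. ]
clk 14.9333 pos [ 0.473  -0.2711  0.0442] yaw -0.08 shift [ 0.2 -0.3 -0.8] turn [ 0.04 -0.08 -0.01] F [-3.4  1.4 16.2]
[ 0.41683525  0.60815725 -0.00945196] 0.27808138627228723
```

Run:
```python
from h import *
import pickle
a=pickle.load(open("w8.pkl","rb")); b=snapshot("wrist")
A,B=[cv2.cvtColor(x["color"],cv2.COLOR_RGB2GRAY).astype(np.float32) for x in (a,b)]
# connector + rear board region
for y0,y1,x0,x1 in [(200,222,250,315),(198,225,255,310),(222,290,245,320)]:
    w=cv2.createHanningWindow((x1-x0,y1-y0),cv2.CV_32F)
    print(cv2.phaseCorrelate(A[y0:y1,x0:x1],B[y0:y1,x0:x1],w))
crop(b,(282,220),120,90,6,"pics/w11.png"); crop(a,(282,220),120,90,6,"pics/w8z.png")
```

```text
((0.07544568478117952, 0.09631843260150497), 0.8872678159839578)
((0.11918622947483826, 0.25205348132047156), 1.0645923540915971)
((21.686270270779843, -1.9430465716549463), -0.08445220558731645)
```

View pics/w11.png

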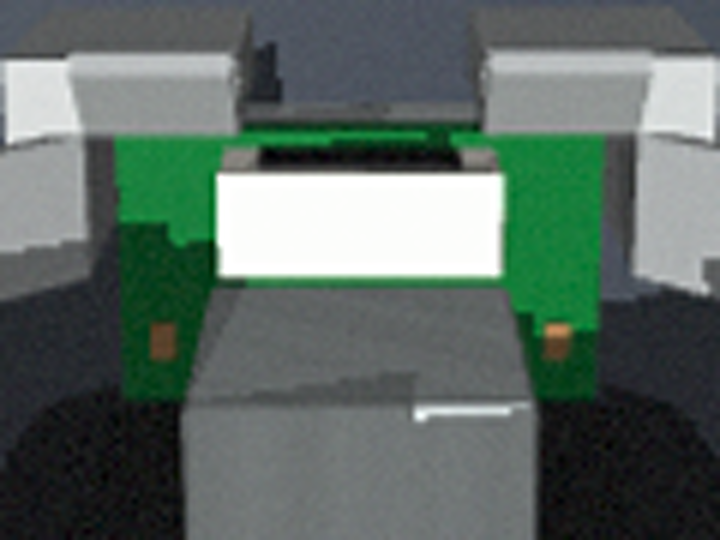

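View pics/w8z.png

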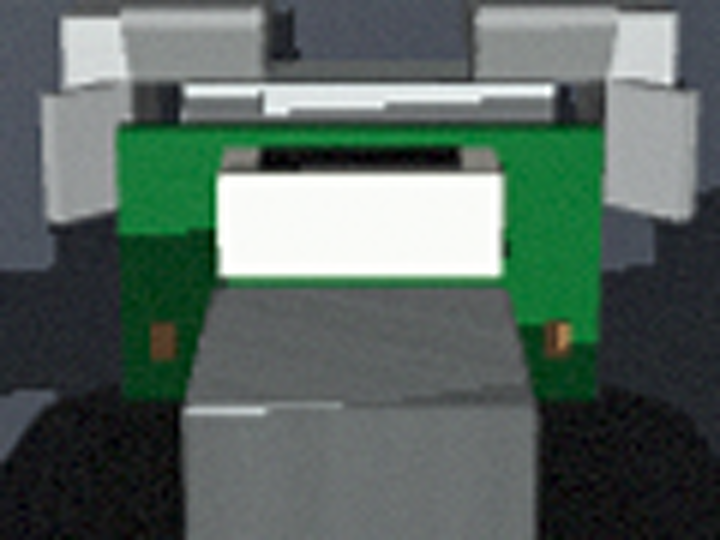

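Run:
```python
from h import *
t=snapshot("top"); cv2.imwrite("pics/top_end.png",t["color"][:,:,::-1]); go([.4732,-.2708,.045],-.08)
```

```text
clk 15.0333 pos [ 0.473  -0.271   0.0442] yaw -0.08 shift [ 0.2 -0.3 -0.8] turn [ 0.04 -0.08 -0.01] F [-2.9  0.8 14.8]
```

View pics/top_end.png

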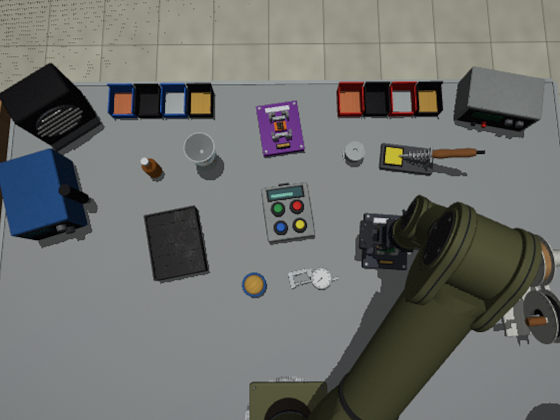

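The tray at (176,243) is empty. The programmer and the other things are where they were, and the arm is holding at the dark nest at (386,241).

```bash
python3 -c "
from plant import *
print(finish_job())"
```

```text
the job is handed in; nothing more can be done
None
```

The job is handed in at about 15 s of the 51 s limit, with the gripper still pressing the module onto the stop bars.

- **Keys:** I pressed blue, yellow and green once each, in that order. Each was taken to its stop, with the fingertip about 56 mm above the table. The peaks were about 15, 16 and 41 N, and the red key was never touched. The green press was harder than intended. It was taken by the shut fingertips, not the arm or gripper body, but it passed the 40 N figure, so it could count against the job if fingertip contact is included.
- **Module:** I gripped the block at 24.8 mm, carried it to the dark nest with the white connector at the white-striped end, and lowered it between the guides. The wrist camera showed the board centred under the stripe.
- **Final hold:** The push is steady at about 15 N, of which about 7 N is the spring. The TCP stays at 44.2 mm as the push rises from about 9 to 16 N, so the board is against hard stops. That height is 0.8 mm below the 45 mm I expected from the grasp.
- **Level:** The tool tilt is under 0.1 degree and the module has not shifted in the grip (about 0.1 to 0.25 px in the wrist picture). I did not see contact on each bar directly. The moment readings could not confirm that both carry load.
- **Other things on the bench:** They look unmoved in the last top picture, and the tray is empty. The arm hid the pink look-alike nest in that picture, so I could not check it.

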